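# Close the pressure cell

## Robot

A 7-joint arm with a two-finger parallel gripper is mounted at the origin on the work surface. World frame = base frame: x ahead of the robot, y to its left, z up, the work surface at z = 0. Lengths are in m, angles in rad, forces in N, time in s.
With the tool pointing down it reaches from about 0.425 to 0.875 m from the base axis. Payload 4.7 kg.
Tool frame: the origin (TCP) lies on the centre line of the jaws, within the pads' length; the fingertips stand 8 mm ahead of it and the grasp point (between the pads) lies 11 mm behind it (arm.tips_ahead is the distance from the TCP to the fingertips, in m); z points along the fingers, y is the direction in which the jaws open and shut (so a half turn about z gives the same grasp; the last joint's range is limited). The gripper opens to 85 mm and grips with 20 to 120 N. Pads are 22 mm wide; open, the fingers measure 114 mm over their backs; the gripper's body (76 mm by 85 mm) begins 54 mm behind the grasp point. The pads swing forward as they close: fully open they stand 13 mm farther back than shut.
Start: joints at [-1.088, 0.321, -0.07, 1.45, 0.023, 1.371, -0.057], TCP at [0.294, 0.58, 0.239] pointing down, gripper open.
Joint ranges: [-2.86, 2.86], [-0.3, 2.09], [-1.38, 1.24], [0.06, 2.45], [-1.56, 4.7], [0.09, 2.05], [-2.69, 2.69]. Speed limits (rad/s): [2.57, 2.57, 3.14, 3.14, 3.14, 3.14, 3.14].

## Interface

Orientations are given as [roll, pitch, yaw] about the fixed x, y, z axes, in that order (R = Rz(yaw) Ry(pitch) Rx(roll)).
In Python, from station import readout, imaging, arm, spotter gives the robot as it stands. The module is installed in compiled form; this text tells all that it offers.
- The arm moves only by the tool drive_tool, never from a script. Its argument "deltas" is a list of rows, each a list of 3 entries, a list of its own where there are three numbers: the closure in counts, from 0 (fully open) to 255 (shut), then the shift along the tool's x, y, z in mm, then the turn, a rotation vector about the tool's x, y, z in degrees. In form: [[fingers, [x, y, z], [rx, ry, rz]], ...]. A call has 1 to 8 rows; each row shifts and turns the commanded pose from where the row before left it, along the tool's axes as they then stand; what a row does not reach is not made up. A row lasts 1/12 s, in which the tool goes at most 41.7 mm and 7.16 degrees, less where a joint would pass 70% of its speed; a pose out of reach is approached as far as the arm can. A call with a gripper value outside its range is refused whole. The fingers move at their own pace and stop on an object; "squeeze" is the grip in N (left out, the last holds). Time passes only in rows, so rows that do not move let the fingers close. It gives the time, the measured TCP pose, the force and the opening at its end, in the units of the state.
- readout.sense(): the state, without advancing time (a new reading comes with each control period).
- imaging.snapshot(name): name is "scene" or "top" or "wrist"; returns (picture, depth): 400x640x3 uint8, red, green, blue; 400x640 float32, m along the optical axis (not along the pixel's ray), 0 where there is no reading.
- imaging.camera_info(name): a dict with "camera_matrix" (3x3 intrinsics, pixels), "R" (3x3) and "t" (3): a world point X has camera coordinates R X + t; the wrist camera has in their place "T_tool_cam" (4x4, takes a point from camera to tool coordinates, whose origin is the TCP and whose axes are the flange's). Camera axes: x right, y down, z forward; pixel columns grow to the right and rows downward; lengths in m; the calibration is good to about 2 mm. A picture is of the moment at which its call begins: read the wrist's pose just before it. camera_info takes no time and is no camera call.
- arm.sign_off(): hands the job in, once; it reports no verdict.
Trained networks look in the newest picture that a camera, given by its name, has taken for a name from the list of things; names that differ only in an ending like _2 or _b are one class to them, and where a whole thing is asked for, a point or a joint stands for the part that bears it (a point fixed in the world has none). Each returns a list of dicts, best first, with "conf" (0 to 1); they miss things now and then, are a little off and sometimes report something else, mostly with a low value. They report only what shows in the picture. A call takes as long as a camera call. They do not tell look-alikes from the thing itself.
- spotter.spot_in(thing, camera): "point" ([x, y, z] in m, in the coordinates of the camera as it stood for that picture, good to about 4 mm: the middle of the surface that is visible of it).
- spotter.trace(thing, camera): "mask" (400x640 bool, what is visible of it).
The state is a dict: "t": time; "qpos": joint angles; "joint_velocities": joint speeds; "tau": joint torques, N m; "tcp_pos": TCP position; "orientation": TCP orientation; "wrist_force": force on the tool from outside, world axes, zero at the start; "torque": the same for the moment, N m; "finger_gap": opening from 0.0 (shut) to 1.0 (fully open).
Only numpy, scipy, OpenCV 4.12 (cv2) and the standard library are available. Lean on these libraries where they do the work, as an engineer would, in place of code of your own. Each camera call takes 0.05 s, during which the arm holds its last target.

## Task

Put the blue cap on the pressure cell: turn it until its three holes line up with the three studs, feeling for them rather than forcing it, and slide it down. Then press it down gently until the brass cylinder under it is fully home, and let go. Leave the other things on the bench where they are.

Things in the scene. Friction and masses are not known exactly. Their poses are not given: they have to be found in the camera images.
- cell: The pressure cell, fixed to the bench, upright. Origin: centre of its underside, on its vertical axis; x points away from its small brass drain pipe. A grey stand (150 mm across, 8 mm high) carries a grey base 84 mm across, 32 mm high. Around the base lies a loose black flange, 132 mm across, 18 to 28 mm above the bench, that carries the three studs.
- stud_tips (a point): Point on the cell's axis at the height of the studs' round ends, 110 mm above the bench. Three bright steel studs, 8 mm thick, 120 degrees apart on a circle of 52 mm radius. The flange with the studs may stand at ANY angle: it is not reported, is unrelated to the yaw of the cell or of this point, and must be seen or felt. It gives way stiffly (about 0.5 N m) if a stud is pushed sideways.
- rim (a point): Centre of the upper rim of the cell's brass cylinder (72 mm across, wall 5 mm), which stands inside the ring of studs. It starts 4 to 6 mm proud on its O-ring, rim 86 to 88 mm above the bench; fully home, against a hard stop, at 82 mm. It slides down only when pushed with about 14 N (the cap's own weight counts but is not enough) and stays where it is left.
- home (a point): Point on the cell's axis, 82 mm above the bench, where the cap's origin is when fully home; the studs then stand 16 mm above the cap's top.
- cap: The cap, at first flat on the bench, 0.27 to 0.47 kg: a dark blue disc, 132 mm across, 12 mm thick, flat below, with three through holes of 10 mm, 120 degrees apart on a circle of 52 mm radius; one lies on the cap's +x axis. Origin: centre of its underside, z up. Cap and cell are damaged if pressed on one another with more than 50 N in all, sideways load on the studs included.
- collar (a point): Middle of the cap's round brass grip collar, 50 mm above its underside on its axis: 26 mm in diameter, from 36 to 64 mm above the underside. Below it a stem 16 mm thick, above it a thin nipple up to 77 mm.
- pot_a: bystander: black flower pot, 82 mm across, 82 mm high, with blue flowers up to 205 mm; origin under its middle
- pot_b: bystander: second black flower pot, same size
- spare_core: bystander: a spare brass cylinder, 72 mm across, 50 mm high, standing on the bench between cap and cell; origin under its middle
- nut_tray: bystander: white tray, 90 x 130 x 25 mm, with three wing nuts; origin under its middle
- wrench: bystander: steel wrench, 190 mm long, lying flat
- ruler: bystander: green ruler, 200 x 30 x 4 mm, lying flat
- wash_bottle: bystander: white squeeze bottle with a green cap, 62 mm across, 180 mm high; origin under its middle
- jar: bystander: amber jar with a blue lid, 64 mm across, 85 mm high; origin under its middle
Not all that is in view belongs to the job. What is shaped like the cap but pink or red is not meant.

How it is judged:
On the way:
1. the cap is over all three studs, its underside below their tips (z of cap in the frame of cell below 0.104 m and horizontal distance between cap and cell below 0.004 m and angle between cap's own z axis and vertical below 0.06 rad).
At the end, for the whole second after the job is handed in: The cap sits level (within 0.03 rad) on the studs, centred on the cell within 3 mm, its underside within 1.5 mm of its fully home height (82 mm above the bench; the brass cylinder is then home too), at rest and let go (z of cap in the frame of cell between 0.08 and 0.0835 m and horizontal distance between cap and cell below 0.003 m and angle between cap's own z axis and vertical below 0.03 rad and linear speed of cap below 0.01 m/s and contact force between the fingers and cap below 0.1 N); the robot touches nothing.
It fails at once if cap and cell pressed or knocked together with more than 50 N (contact force between cap and cell above 50 N).
It fails at once if a bystander moved by more than 25 mm (distance of any of pot_a, pot_b, spare_core, nut_tray, wrench, ruler, wash_bottle, jar from where it was at the start of the episode above 0.025 m).
It also fails if it takes over 64 s, if anything falls off the work surface, if the arm or the gripper's body presses on something with over 40 N, if the wrist force passes 120 N, or if a joint passes its speed limit or range.

## Working session

There is one attempt and no reset: what is moved stays moved. The work goes in short steps, Python scripts to look and compute and a tool call to move; the robot and the scene stay as the last step left them, time stands still between calls to the robot, and variables do not carry over. Pictures are saved under pics/ and viewed, and the job is handed in when it is done.

Besides the shell and the picture viewer there is one more tool, called after "Call:" in YAML: its name, and indented under it one key for each argument. drive_tool: Moves the arm, as the interface text tells. Its arguments: {"type":"object","properties":{"deltas":{"type":"array"},"squeeze":{"type":"number"}},"required":["deltas"]}

```bash
mkdir -p pics; cat > h.py <<'E'
import numpy as np,cv2
from station import readout, imaging, arm, spotter
from scipy.spatial.transform import Rotation as Ro
def snap(n,f=None):
    s=readout.sense(); p,d=imaging.snapshot(n); ci=imaging.camera_info(n)
    K=np.array(ci["camera_matrix"])
    if n=="wrist":
        T=np.eye(4);T[:3,:3]=Ro.from_euler('xyz',s["orientation"]).as_matrix();T[:3,3]=s["tcp_pos"]
        T=T@np.array(ci["T_tool_cam"])
    else:
        T=np.eye(4);R=np.array(ci["R"]);T[:3,:3]=R.T;T[:3,3]=-R.T@np.array(ci["t"])
    if f: cv2.imwrite("pics/"+f,p[:,:,::-1])
    return p,d,K,T
def world(d,K,T):
    v,u=np.mgrid[:d.shape[0],:d.shape[1]]
    X=np.stack([(u-K[0,2])/K[0,0]*d,(v-K[1,2])/K[1,1]*d,d],-1)
    W=X@T[:3,:3].T+T[:3,3]; W[d==0]=np.nan
    return W
E
python3 - <<'E'
from h import *
s=readout.sense();print(s, arm.tips_ahead)
for n in("scene","top"):
    p,d,K,T=snap(n,n+"0.png");print(n,K.tolist(),T.round(3).tolist())
    for th in("cap","cell","spare_core","pot_a","wash_bottle","jar","collar","rim"):
        for r in spotter.spot_in(th,n)[:3]:
            print(th,round(r["conf"],2),(T[:3,:3]@np.array(r["point"])+T[:3,3]).round(3))
E
```

```text
{'t': 0.0, 'qpos': array([-1.08791457,  0.32185196, -0.07010143,  1.45167939,  0.02263412,
        1.37077505, -0.05689071]), 'joint_velocities': array([ 1.48660785e-03, -1.30993249e-04,  1.76260787e-03,  9.29255690e-05,
        5.25076717e-04, -1.25730747e-03,  5.50889193e-04]), 'tau': array([-5.87393079e-04, -4.93582606e+01, -3.82351242e-01, -3.14323819e+01,
        1.29092135e-02,  1.15228625e-02, -1.10080205e-05]), 'tcp_pos': array([0.29348046, 0.579394  , 0.2382026 ]), 'orientation': array([-3.13967039e+00,  1.25155340e-04,  2.67287363e+00]), 'wrist_force': array([0.60715552, 1.2518662 , 0.069671  ]), 'torque': array([ 0.02984753,  0.0234583 , -0.058597  ]), 'finger_gap': 0.9993485931792004} 0.008
scene [[375.1833211402779, 0.0, 324.6281360278385], [0.0, 375.1833211402779, 199.71816900542527], [0.0, 0.0, 1.0]] [[-0.009, 0.797, -0.605, 1.22], [1.0, 0.004, -0.009, 0.001], [-0.005, -0.605, -0.797, 0.955], [0.0, 0.0, 0.0, 1.0]]
cap 0.87 [0.371 0.094 0.015]
cap 0.85 [ 0.38  -0.09   0.015]
cap 0.69 [0.552 0.149 0.013]
cell 0.94 [ 0.598 -0.226  0.03 ]
cell 0.69 [0.383 0.254 0.005]
spar
[... 344 characters left out ...]
 [ 0.575 -0.23   0.069]
top [[419.93695989083244, 0.0, 314.1871248994745], [0.0, 419.93695989083244, 201.12660221173832], [0.0, 0.0, 1.0]] [[0.01, -0.994, 0.112, 0.417], [-1.0, -0.01, 0.003, 0.016], [-0.002, -0.112, -0.994, 1.446], [0.0, 0.0, 0.0, 1.0]]
cap 0.93 [0.358 0.093 0.011]
cap 0.9 [ 0.367 -0.096  0.013]
cap 0.76 [0.538 0.143 0.012]
cell 0.83 [ 0.572 -0.232  0.028]
spare_core 0.41 [0.628 0.432 0.083]
pot_a 0.75 [0.63  0.429 0.083]
pot_a 0.7 [0.462 0.459 0.08 ]
wash_bottle 0.71 [ 0.605 -0.432  0.117]
jar 0.79 [0.751 0.214 0.089]
jar 0.61 [0.538 0.144 0.014]
collar 0.8 [0.356 0.09  0.013]
collar 0.77 [ 0.368 -0.096  0.012]
collar 0.62 [0.539 0.145 0.013]
rim 0.72 [ 0.572 -0.235  0.074]
```

View pics/scene0.png

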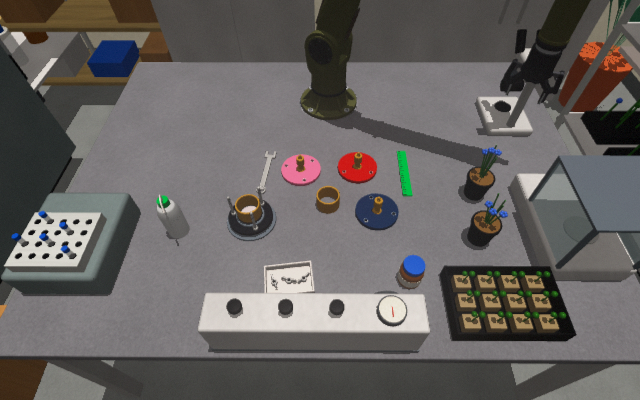

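View pics/top0.png

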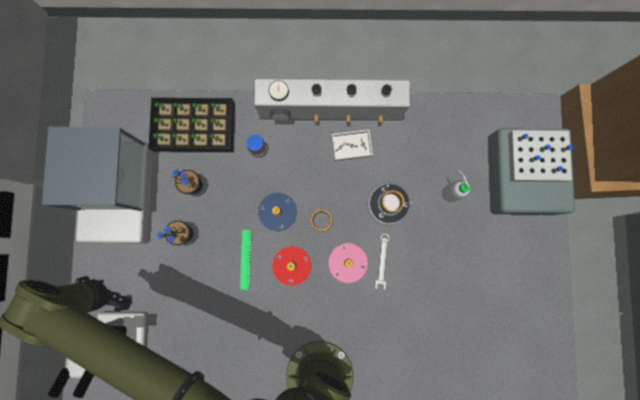

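Blue cap is at scene (377,211) / top (277,211), with the cell at scene (249,215) / top (389,203). Red and pink are look-alikes. Next I'll measure the blue cap and the cell.

```bash
python3 - <<'E'
from h import *
for n,cb,cc in(("scene",(377,211),(250,212)),("top",(277,211),(389,203))):
    p,d,K,T=snap(n);W=world(d,K,T)
    tb=W[(abs(W[...,2])<.03)&(abs(W[...,0]-.5)<.2)&(abs(W[...,1])<.3)]
    print(n,"table z",np.nanmedian(tb[:,2]))
    hsv=cv2.cvtColor(p,cv2.COLOR_RGB2HSV)
    v,u=np.mgrid[:400,:640]
    m=(np.hypot(u-cb[0],v-cb[1])<30)&(abs(W[...,2]-.012)<.008)&(hsv[...,0]>95)&(hsv[...,0]<130)&(hsv[...,1]>80)
    q=W[m][:,:2].astype(np.float32);c,r=cv2.minEnclosingCircle(q);print("cap",m.sum(),c,r,np.median(W[m][:,2]))
    m=(np.hypot(u-cb[0],v-cb[1])<40)&(W[...,2]>.04)&(W[...,2]<.1);print("collar",m.sum(),W[m].mean(0),W[m].max(0))
    for lo,hi in((.004,.014),(.022,.034),(.06,.084),(.084,.095),(.095,.12)):
        m=(np.hypot(u-cc[0],v-cc[1])<45)&(W[...,2]>lo)&(W[...,2]<hi)
        q=W[m][:,:2].astype(np.float32)
        if len(q)>3:
            c,r=cv2.minEnclosingCircle(q);print(lo,m.sum(),c,r,q.mean(0))
    a=p[cc[1]-45:cc[1]+45,cc[0]-45:cc[0]+45];b=p[cb[1]-45:cb[1]+45,cb[0]-45:cb[0]+45]
    cv2.imwrite(f"pics/z_{n}.png",cv2.resize(np.hstack([a,b])[:,:,::-1],None,fx=4.4,fy=4.4,interpolation=cv2.INTER_CUBIC))
E
```

```text
scene table z 0.0024851803618710644
cap 961 (0.5443295836448669, 0.15050749480724335) 0.06683516502380371 0.013839190825537417
collar 91 [0.54949235 0.14887174 0.06036699] [0.55800576 0.16157545 0.08024571]
0.004 884 (0.5354062914848328, -0.2445983737707138) 0.17189224064350128 [ 0.5531868 -0.2280605]
0.022 644 (0.5758365988731384, -0.23364312946796417) 0.06759331375360489 [ 0.59736496 -0.22678141]
0.06 264 (0.5779101252555847, -0.23420937359333038) 0.05537254735827446 [ 0.5772016 -0.23303  ]
0.084 147 (0.5764204263687134, -0.23284795880317688) 0.05630199983716011 [ 0.5761153  -0.23444779]
0.095 41 (0.5771383047103882, -0.23406009376049042) 0.05639525502920151 [ 0.57822675 -0.23423925]
top table z 0.0008041123071591549
cap 895 (0.5422182083129883, 0.14820539951324463) 0.06402696669101715 0.01140697990867845
collar 83 [0.53074151 0.10249603 0.05850326] [0.55191662 0.15972924 0.08074811]
0.004 689 (0.5775375366210938, -0.23676681518554688) 0.15602517127990723 [ 0.56402415 -0.23344174]
0.022 707 (0.5718855261802673, -0.23547156155109406) 0.0670919343829155 [ 0.57055897 -0.23353201]
0.06 101 (0.5717077851295471, -0.23361654579639435) 0.05279941484332085 [ 0.5733973  -0.23529589]
0.084 71 (0.5683510303497314, -0.23511016368865967) 0.05207258090376854 [ 0.5705068 -0.2377427]
0.095 21 (0.5720528364181519, -0.235008105635643) 0.055007774382829666 [ 0.5757153  -0.23580855]
```

View pics/z_top.png

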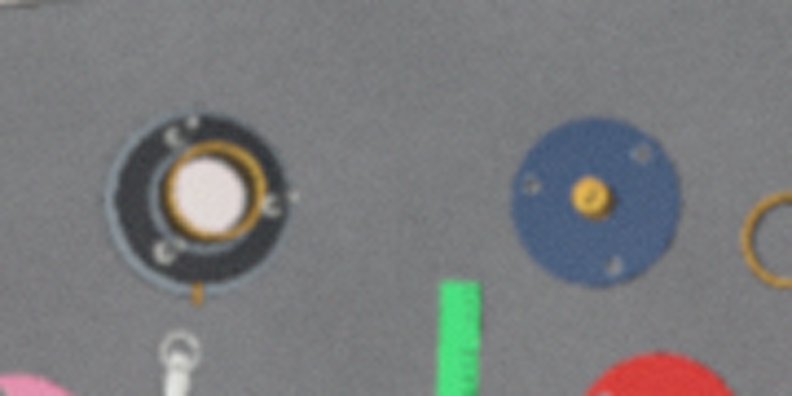

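View pics/z_scene.png

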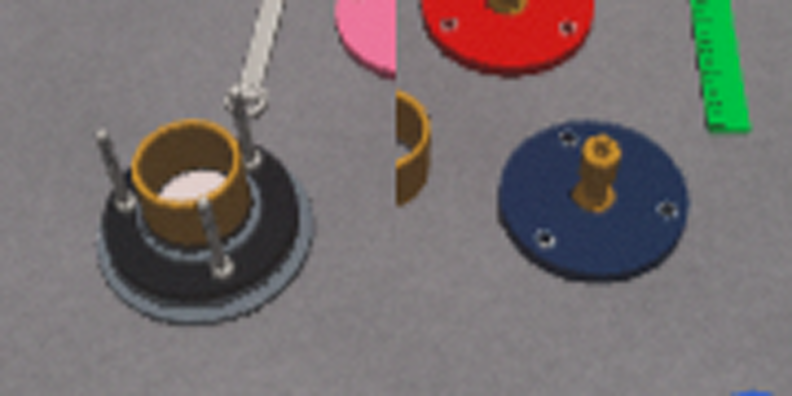

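```bash
python3 - <<'E'
from h import *
ci=imaging.camera_info("wrist");print(ci)
s=readout.sense();R=Ro.from_euler('xyz',s["orientation"]).as_matrix();print(s["t"],R.round(3))
print(R.T@(np.array([.543,.149,.30])-s["tcp_pos"])*1000)
E
```

```text
{'camera_matrix': array([[297.86885062,   0.        , 314.636648  ],
       [  0.        , 297.86885062, 197.33966804],
       [  0.        ,   0.        ,   1.        ]]), 'T_tool_cam': array([[-4.63369331e-04, -9.65580807e-01, -2.60102845e-01,
         6.69455217e-02],
       [ 9.99999121e-01, -7.70539229e-04,  1.07899230e-03,
        -7.08296620e-04],
       [-1.24227370e-03, -2.60102117e-01,  9.65580315e-01,
        -1.34059242e-01],
       [ 0.00000000e+00,  0.00000000e+00,  0.00000000e+00,
         1.00000000e+00]])}
1.0 [[-0.892  0.452  0.   ]
 [ 0.452  0.892  0.   ]
 [-0.     0.    -1.   ]]
[-417.0611488  -271.74356498  -60.65549172]
```

Call:
drive_tool:
  deltas:
    - [0,[0,0,-35],[0,0,0]]
    - [0,[-32,-21,-15],[0,0,0]]
    - [0,[-32,-21,0],[0,0,0]]
    - [0,[-32,-21,0],[0,0,0]]
    - [0,[-32,-21,0],[0,0,0]]
    - [0,[-32,-21,0],[0,0,0]]
    - [0,[-32,-21,0],[0,0,0]]
    - [0,[-32,-21,0],[0,0,0]]

```text
t: 1.67
tcp_pos: [0.4278, 0.3457, 0.2896]
orientation: [3.141, 0.0, 2.673]
wrist_force: [0.1, 1.2, 1.0]
finger_gap: 1.001
```

Call:
drive_tool:
  deltas:
    - [0,[-32,-21,0],[0,0,0]]
    - [0,[-32,-21,0],[0,0,0]]
    - [0,[-32,-21,0],[0,0,0]]
    - [0,[-32,-21,0],[0,0,0]]
    - [0,[-32,-21,0],[0,0,0]]
    - [0,[-32,-21,0],[0,0,0]]
    - [0,[0,0,20],[0,0,7]]
    - [0,[0,0,20],[0,0,7]]

```text
t: 2.33
tcp_pos: [0.5438, 0.1449, 0.2504]
orientation: [3.139, 0.003, 2.416]
wrist_force: [-0.2, 1.2, -0.6]
finger_gap: 1.002
```

Call:
drive_tool:
  deltas:
    - [0,[0,0,20],[0,0,7]]
    - [0,[0,0,20],[0,0,7]]
    - [0,[0,0,20],[0,0,7]]
    - [0,[0,0,20],[0,0,7]]
    - [0,[0,0,10],[0,0,7]]
    - [0,[0,0,0],[0,0,7]]
    - [0,[0,0,0],[0,0,0]]
    - [0,[0,0,0],[0,0,0]]

```text
t: 3.0
tcp_pos: [0.5417, 0.1485, 0.1596]
orientation: [3.141, -0.0, 1.699]
wrist_force: [0.8, -0.3, 0.2]
finger_gap: 0.997
```

```bash
python3 - <<'E'
from h import *
s=readout.sense();print(s["t"],s["tcp_pos"],s["orientation"],s["qpos"])
p,d,K,T=snap("wrist","w1.png")
for r in spotter.spot_in("cap","wrist")[:3]: print(r["conf"],T[:3,:3]@np.array(r["point"])+T[:3,3])
E
```

```text
3.0 [0.54165193 0.14852982 0.15955317] [ 3.14113252e+00 -6.97484855e-05  1.69897921e+00] [-0.62248522  0.18949719  0.34455163  1.78947105 -0.0690399   1.17390401
 -0.12875932]
0.86 [0.36254955 0.10355262 0.01164348]
0.8 [0.53691511 0.15429561 0.00804348]
0.57 [ 0.37034431 -0.08749945  0.01309447]
```

View pics/w1.png

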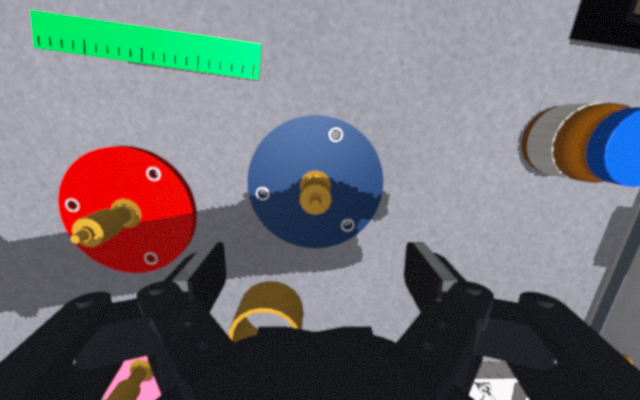

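Blue cap is centred near pixel (316,182). Its holes have white rims at (335,134), (262,193) and (347,225), and the collar is at (316,192). The spare core is at (267,308). Now to fit the holes.

```bash
cat >> h.py <<'E'
def pix2plane(uv,K,T,z):
    uv=np.atleast_2d(np.asarray(uv,float))
    r=np.c_[(uv[:,0]-K[0,2])/K[0,0],(uv[:,1]-K[1,2])/K[1,1],np.ones(len(uv))]@T[:3,:3].T
    return T[:3,3]+r*((z-T[2,3])/r[:,2])[:,None]
def rings(p,seeds,rad=11):
    g=p.min(-1).astype(float);out=[]
    for (a,b) in seeds:
        v,u=np.mgrid[:400,:640];m=np.hypot(u-a,v-b)<rad
        th=np.percentile(g[m],90)*.5+np.percentile(g[m],30)*.5
        mm=m&(g>th)
        pts=np.c_[u[mm],v[mm]].astype(np.float32)
        e=cv2.fitEllipse(pts) if len(pts)>5 else None
        out.append((e[0],e[1],len(pts)))
    return out
def tri(P):
    c=P[:,:2].mean(0);e=P[:,:2]-c
    a=np.degrees(np.angle(np.exp(3j*np.arctan2(e[:,1],e[:,0])).sum()))/3
    return c,a,np.hypot(*e.T),np.degrees(np.arctan2(e[:,1],e[:,0]))
E
python3 - <<'E'
from h import *
p,d,K,T=snap("wrist")
s=readout.sense()
R=rings(p,[(335,134),(262,193),(347,225)]);print(R)
P=pix2plane([r[0] for r in R],K,T,.012);print(P,tri(P))
W=world(d,K,T);v,u=np.mgrid[:400,:640]
m=(np.hypot(u-316,v-190)<30)&(W[...,2]>.04)&(W[...,2]<.1)
q=W[m];print(q.min(0),q.max(0))
hs=cv2.cvtColor(p,cv2.COLOR_RGB2HSV)
m=(np.hypot(u-316,v-182)<85)&(hs[...,0]>100)&(hs[...,0]<130)&(hs[...,1]>100)&(W[...,2]<.03)
c,_=max(((c,cv2.contourArea(c)) for c in cv2.findContours(m.astype(np.uint8),0,1)[0]),key=lambda x:x[1])
P=pix2plane(c[:,0],K,T,.012);print(np.median(W[m][:,2]),cv2.minEnclosingCircle(P[:,:2].astype(np.float32)))
Rm=Ro.from_euler('xyz',s["orientation"]).as_matrix()
print(Rm.T@(np.array([.574,-.2345,.20])-s["tcp_pos"])*1000)
cv2.imwrite("pics/w1z.png",cv2.resize(p[100:260,230:400,::-1],None,fx=3.5,fy=3.5))
E
```

```text
[((335.0611572265625, 134.294921875), (12.677351951599121, 12.935202598571777), 168), ((261.12762451171875, 191.7892303466797), (9.697122573852539, 12.170873641967773), 85), ((346.8341064453125, 224.75404357910156), (11.529763221740723, 12.074441909790039), 129)]
[[0.55325743 0.20115737 0.012     ]
 [0.48966565 0.13768814 0.012     ]
 [0.57785485 0.11447444 0.012     ]] (array([0.54025931, 0.15110665]), np.float64(-44.6534714793522), array([0.05171098, 0.05234285, 0.05249136]), array([  75.4419455 , -165.14592864,  -44.25645688]))
[0.52763814 0.13837338 0.0400445 ] [0.55285169 0.16355131 0.07801963]
0.011490968689378434 ((0.540620744228363, 0.15049849450588226), 0.06538856029510498)
[-384.00021082  -16.5969996   -40.15395697]
```

View pics/w1z.png

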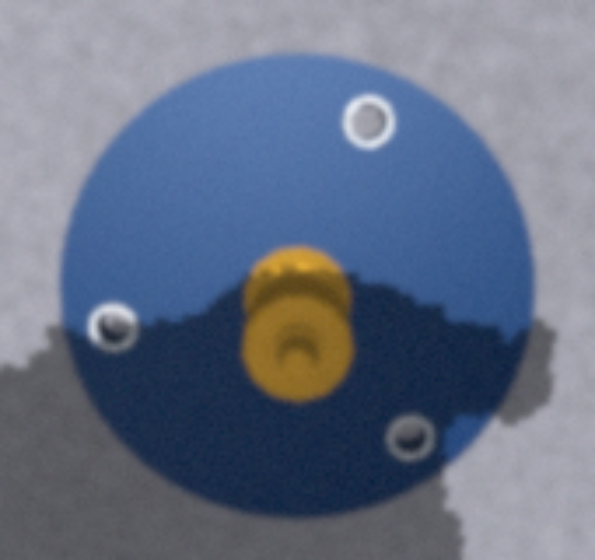

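Call:
drive_tool:
  deltas:
    - [0,[-38,-2,-20],[0,0,0]]
    - [0,[-36,-2,-20],[0,0,0]]
    - [0,[-36,-2,-20],[0,0,0]]
    - [0,[-36,-2,-20],[0,0,0]]
    - [0,[-38,-2,-15],[0,0,0]]
    - [0,[-40,-1,0],[0,0,0]]
    - [0,[-40,-1,0],[0,0,0]]
    - [0,[-40,-1,0],[0,0,0]]

```text
t: 3.82
tcp_pos: [0.5666, -0.1556, 0.2551]
orientation: [3.139, -0.0, 1.698]
wrist_force: [0.8, 0.6, -0.1]
finger_gap: 1.003
```

Call:
drive_tool:
  deltas:
    - [0,[-40,-2,0],[0,0,0]]
    - [0,[-40,-2,0],[0,0,0]]
    - [0,[0,0,0],[0,0,0]]
    - [0,[0,0,0],[0,0,0]]
    - [0,[0,0,0],[0,0,0]]

```text
t: 4.23
tcp_pos: [0.5725, -0.2331, 0.2538]
orientation: [3.141, -0.001, 1.696]
wrist_force: [-0.3, 0.3, -0.1]
finger_gap: 1.002
```

```bash
python3 - <<'E'
from h import *
s=readout.sense();print(s["t"],s["tcp_pos"],s["orientation"],s["qpos"])
p,d,K,T=snap("wrist","w2.png")
W=world(d,K,T)
np.savez("w2.npz",p=p,d=d,K=K,T=T)
m=(W[...,2]>.1)&(W[...,2]<.118)&(np.hypot(W[...,0]-.574,W[...,1]+.2345)<.075)
n,l,st,ce=cv2.connectedComponentsWithStats(m.astype(np.uint8))
for i in range(1,n):
    if st[i,4]>5: print(st[i],ce[i],W[l==i].mean(0))
E
```

```text
4.2333 [ 0.57245607 -0.23314407  0.25380393] [ 3.14107982e+00 -8.03875665e-04  1.69617123e+00] [-0.16182741  0.27464254  0.62038584  1.53546767 -0.16214722  1.38319442
  0.5964791 ]
[271 146  10  10  70] [275.44285714 150.71428571] [ 0.53041985 -0.20230285  0.10704339]
[362 168  10  10  67] [366.6119403  172.40298507] [ 0.61861751 -0.21196833  0.10714881]
[300 231   8  10  66] [303.43939394 235.53030303] [ 0.56622255 -0.28380324  0.10657281]
```

View pics/w2.png

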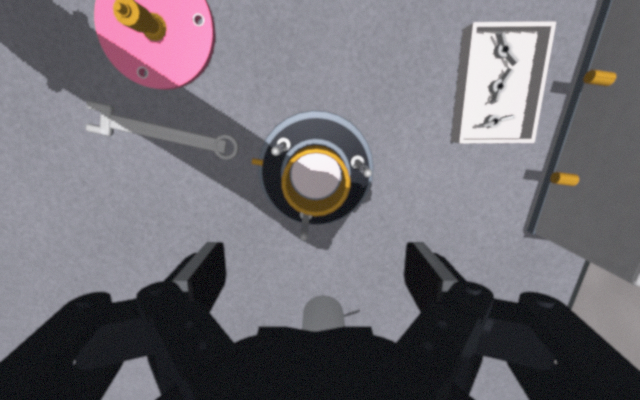

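Cell near pixel (316,170), with stud tips at (275,150), (367,172) and (303,236). The wash bottle is partly visible at (325,313).

```bash
python3 - <<'E'
from h import *
z=np.load("w2.npz");p,d,K,T=[z[k] for k in"pdKT"]
P=pix2plane([(275.44,150.71),(366.61,172.4),(303.44,235.53)],K,T,.107);print(P,tri(P))
W=world(d,K,T)
cv2.imwrite("pics/w2z.png",cv2.resize(p[100:260,230:400,::-1],None,fx=3.5,fy=3.5))
m=(W[...,2]>.079)&(W[...,2]<.093)&(np.hypot(W[...,0]-.574,W[...,1]+.2345)<.042)
print(m.sum(),W[m].mean(0),cv2.minEnclosingCircle(W[m][:,:2].astype(np.float32)))
c,_=max(((c,cv2.contourArea(c)) for c in cv2.findContours(m.astype(np.uint8),0,1)[0]),key=lambda x:x[1])
Q=pix2plane(c[:,0],K,T,.087);print(cv2.fitEllipse(Q[:,:2].astype(np.float32)))
m=(W[...,2]>.018)&(W[...,2]<.035)&(np.hypot(W[...,0]-.574,W[...,1]+.2345)<.08)
c,_=max(((c,cv2.contourArea(c)) for c in cv2.findContours(m.astype(np.uint8),0,1)[0]),key=lambda x:x[1])
Q=pix2plane(c[:,0],K,T,.028);print(cv2.minEnclosingCircle(Q[:,:2].astype(np.float32)))
E
```

```text
[[ 0.53040619 -0.20230805  0.107     ]
 [ 0.61865594 -0.21199181  0.107     ]
 [ 0.56621756 -0.28364248  0.107     ]] (array([ 0.5717599 , -0.23264745]), np.float64(23.767574838821474), array([0.05128945, 0.05124348, 0.05129533]), array([143.73413768,  23.77137052, -96.20278369]))
1052 [ 0.57213982 -0.23341493  0.0847694 ] ((0.571904718875885, -0.23347929120063782), 0.035911817103624344)
((0.5719053745269775, -0.23275445401668549), (0.0697135329246521, 0.07026247680187225), 13.646472930908203)
((0.5719664096832275, -0.23359628021717072), 0.06599059700965881)
```

View pics/w2z.png

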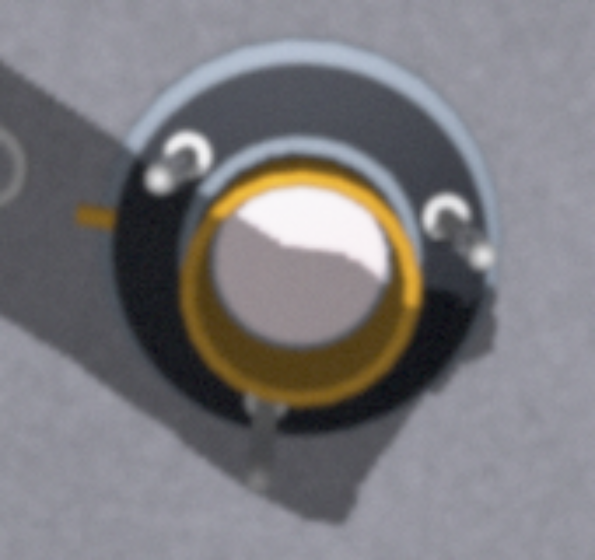

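Call:
drive_tool:
  deltas:
    - [0,[0,0,0],[0,0,6.45]]
    - [0,[0,0,0],[0,0,6.45]]
    - [0,[0,0,0],[0,0,6.45]]
    - [0,[0,0,0],[0,0,6.45]]
    - [0,[0,0,0],[0,0,6.45]]
    - [0,[0,0,0],[0,0,6.45]]
    - [0,[0,0,0],[0,0,6.45]]
    - [0,[0,0,0],[0,0,6.45]]

```text
t: 4.95
tcp_pos: [0.573, -0.2308, 0.2539]
orientation: [-3.141, -0.001, 0.794]
wrist_force: [0.5, 0.4, -1.2]
finger_gap: 1.003
```

Call:
drive_tool:
  deltas:
    - [0,[0,0,0],[0,0,0]]
    - [0,[0,0,0],[0,0,0]]
    - [0,[0,0,0],[0,0,0]]

```text
t: 5.2
tcp_pos: [0.5727, -0.2322, 0.2538]
orientation: [-3.141, -0.001, 0.8]
wrist_force: [0.4, 0.8, 0.7]
finger_gap: 1.001
```

```bash
python3 - <<'E'
from h import *
s=readout.sense();print(s["t"],s["tcp_pos"],s["orientation"],s["qpos"])
p,d,K,T=snap("wrist","w3.png")
W=world(d,K,T)
np.savez("w3.npz",p=p,d=d,K=K,T=T)
m=(W[...,2]>.1)&(W[...,2]<.118)&(np.hypot(W[...,0]-.574,W[...,1]+.2345)<.075)
n,l,st,ce=cv2.connectedComponentsWithStats(m.astype(np.uint8))
C=[ce[i] for i in range(1,n) if st[i,4]>20]
P=pix2plane(C,K,T,.107);print(C,P,tri(P))
m=(W[...,2]>.018)&(W[...,2]<.035)&(np.hypot(W[...,0]-.574,W[...,1]+.2345)<.08)
c,_=max(((c,cv2.contourArea(c)) for c in cv2.findContours(m.astype(np.uint8),0,1)[0]),key=lambda x:x[1])
Q=pix2plane(c[:,0],K,T,.028);print(cv2.minEnclosingCircle(Q[:,:2].astype(np.float32)))
R=Ro.from_euler('xyz',s["orientation"]).as_matrix()
print(R.T@(np.array([.5403,.1508,.16])-s["tcp_pos"])*1000)
E
```

```text
5.2 [ 0.57265926 -0.23223937  0.25377949] [-3.14138828e+00 -7.12168116e-04  7.99875898e-01] [-0.26271701  0.29481458  0.75000867  1.53918074 -0.2035751   1.38753373
 -0.26798461]
[array([336.92537313, 137.17910448]), array([263.94029851, 194.53731343]), array([347.5     , 226.640625])] [[ 0.61953992 -0.21203086  0.107     ]
 [ 0.53116542 -0.20254431  0.107     ]
 [ 0.56698852 -0.28369881  0.107     ]] (array([ 0.57256462, -0.23275799]), np.float64(23.813141441236166), array([0.05134484, 0.05125193, 0.0512451 ]), array([ 23.80873878, 143.87754056, -96.24685499]))
((0.5719365477561951, -0.23339149355888367), 0.06597508490085602)
[ 252.1278567  -290.09130479   94.01835499]
```

View pics/w3.png

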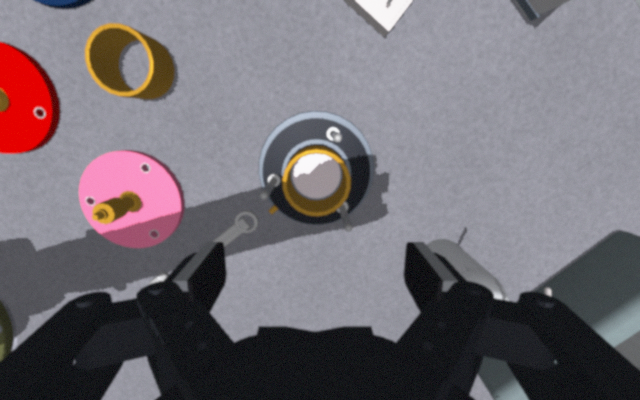

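Call:
drive_tool:
  deltas:
    - [0,[0,0,0],[0,0,-6.45]]
    - [0,[0,0,0],[0,0,-6.45]]
    - [0,[0,0,0],[0,0,-6.45]]
    - [0,[0,0,0],[0,0,-6.45]]
    - [0,[0,0,0],[0,0,-6.45]]
    - [0,[0,0,0],[0,0,-6.45]]
    - [0,[0,0,0],[0,0,-6.45]]
    - [0,[0,0,0],[0,0,-6.45]]

```text
t: 5.92
tcp_pos: [0.5723, -0.2334, 0.2538]
orientation: [3.141, -0.0, 1.703]
wrist_force: [-0.1, 0.3, -0.3]
finger_gap: 1.001
```

Call:
drive_tool:
  deltas:
    - [0,[38,2,0],[0,0,0]]
    - [0,[38,2,0],[0,0,0]]
    - [0,[38,2,0],[0,0,0]]
    - [0,[38,2,0],[0,0,0]]
    - [0,[38,2,10],[0,0,0]]
    - [0,[38,2,15],[0,0,0]]
    - [0,[38,2,15],[0,0,0]]
    - [0,[38,1,15],[0,0,0]]

```text
t: 6.58
tcp_pos: [0.5491, 0.072, 0.1987]
orientation: [3.14, -0.001, 1.698]
wrist_force: [0.9, -0.7, -0.8]
finger_gap: 1.0
```

Call:
drive_tool:
  deltas:
    - [0,[38,1,15],[0,0,0]]
    - [0,[38,0,15],[0,0,0]]
    - [0,[4,0,20],[0,0,0]]
    - [0,[0,0,20],[0,0,0]]
    - [0,[0,0,0],[0,0,0]]
    - [0,[0,0,0],[0,0,0]]

```text
t: 7.08
tcp_pos: [0.5397, 0.149, 0.1281]
orientation: [-3.14, 0.001, 1.696]
wrist_force: [-0.4, -0.5, 1.4]
finger_gap: 0.998
```

```bash
python3 - <<'E'
from h import *
s=readout.sense();print(s["t"],s["tcp_pos"],s["orientation"],s["wrist_force"])
p,d,K,T=snap("wrist","w4.png")
R=Ro.from_euler('xyz',s["orientation"]).as_matrix()
print(R.T@(np.array([.5403,.1508,.041])-s["tcp_pos"])*1000)
E
```

```text
7.0833 [0.53972884 0.14901339 0.12814126] [-3.13958557e+00  8.18280646e-04  1.69634445e+00] [-0.44667387 -0.45188292  1.35326429]
[ 1.77233369  0.9652761  87.13807662]
```

View pics/w4.png

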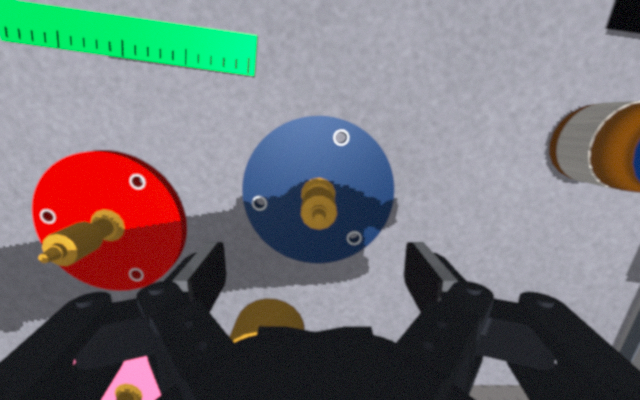

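Cap is centred at about (318,188) and the collar at (319,210), midway between the jaws. Holes show at (341,137), (260,203) and (354,238). Measuring the cap again from here.

```bash
python3 - <<'E'
from h import *
p,d,K,T=snap("wrist")
R=rings(p,[(341,137),(260,203),(354,238)],12);print([r[0] for r in R])
P=pix2plane([r[0] for r in R],K,T,.012);print(tri(P))
W=world(d,K,T);v,u=np.mgrid[:400,:640];hs=cv2.cvtColor(p,cv2.COLOR_RGB2HSV)
m=(np.hypot(u-318,v-188)<90)&(hs[...,0]>100)&(hs[...,0]<130)&(hs[...,1]>100)&(W[...,2]<.03)
c,_=max(((c,cv2.contourArea(c)) for c in cv2.findContours(m.astype(np.uint8),0,1)[0]),key=lambda x:x[1])
print(cv2.minEnclosingCircle(pix2plane(c[:,0],K,T,.012)[:,:2].astype(np.float32)),readout.sense()["tcp_pos"])
E
```

```text
[(339.0633239746094, 136.71163940429688), (257.1236267089844, 201.93783569335938), (352.9029541015625, 237.49191284179688)]
(array([0.54087104, 0.15060297]), np.float64(-44.196173933439475), array([0.05211966, 0.05249316, 0.05284025]), array([  76.02486865, -164.65026598,  -43.96315654]))
((0.5407978892326355, 0.15103109180927277), 0.06547199189662933) [0.54141117 0.14888095 0.13010729]
```

Call:
drive_tool:
  deltas:
    - [0,[2,-0.5,20],[0,0,0]]
    - [0,[0,0,25],[0,0,0]]
    - [0,[0,0,20],[0,0,0]]
    - [0,[0,0,15],[0,0,0]]
    - [0,[0,0,8],[0,0,0]]
    - [0,[0,0,0],[0,0,0]]
    - [0,[0,0,0],[0,0,0]]
    - [0,[0,0,0],[0,0,0]]

```text
t: 7.85
tcp_pos: [0.5411, 0.1515, 0.0424]
orientation: [3.139, -0.001, 1.695]
wrist_force: [0.1, 0.2, 0.2]
finger_gap: 0.999
```

```bash
python3 - <<'E'
from h import *
s=readout.sense();print(s["t"],s["tcp_pos"],s["orientation"],s["wrist_force"])
p,d,K,T=snap("wrist","w5.png")
E
```

```text
7.85 [0.54106159 0.15152961 0.04242212] [ 3.13872057e+00 -7.71606101e-04  1.69514810e+00] [0.13394261 0.18265653 0.2133742 ]
```

View pics/w5.png

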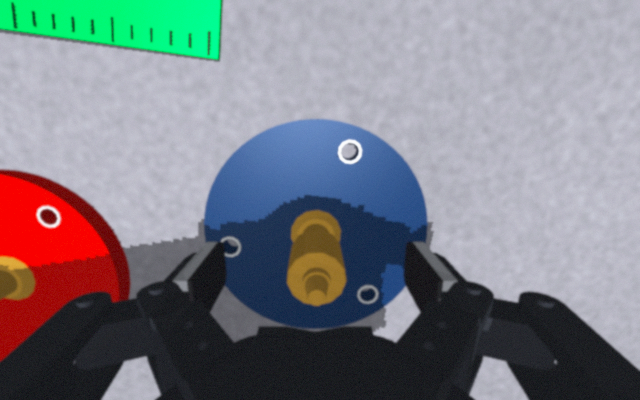

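The collar is between the jaws at (317,265). Closing.

Call:
drive_tool:
  deltas:
    - [255,[0,0,0],[0,0,0]]
    - [255,[0,0,0],[0,0,0]]
    - [255,[0,0,0],[0,0,0]]
    - [255,[0,0,0],[0,0,0]]
    - [255,[0,0,0],[0,0,0]]
    - [255,[0,0,0],[0,0,0]]
    - [255,[0,0,0],[0,0,0]]
    - [255,[0,0,0],[0,0,0]]
  squeeze: 60

```text
t: 8.57
tcp_pos: [0.5406, 0.1516, 0.0414]
orientation: [3.14, -0.0, 1.695]
wrist_force: [0.8, 0.2, 3.3]
finger_gap: 0.286
```

Call:
drive_tool:
  deltas:
    - [255,[0,0,-5],[0,0,0]]
    - [255,[0,0,-10],[0,0,0]]
    - [255,[0,0,-15],[0,0,0]]
    - [255,[0,0,0],[0,0,0]]
    - [255,[0,0,0],[0,0,0]]
    - [255,[0,0,0],[0,0,0]]

```text
t: 9.07
tcp_pos: [0.5389, 0.1512, 0.07]
orientation: [-3.14, 0.0, 1.695]
wrist_force: [-0.2, -0.4, -4.7]
finger_gap: 0.289
```

```bash
python3 - <<'E'
from h import *
s=readout.sense();print(s["t"],s["tcp_pos"],s["orientation"],s["wrist_force"],s["finger_gap"])
p,d,K,T=snap("wrist","w6.png");np.savez("w6.npz",p=p,d=d,K=K,T=T)
W=world(d,K,T);hs=cv2.cvtColor(p,cv2.COLOR_RGB2HSV)
m=(hs[...,0]>100)&(hs[...,0]<130)&(hs[...,1]>100)&(abs(W[...,0]-.54)<.07)&(abs(W[...,1]-.15)<.07)&(W[...,2]<.06)
q=W[m];A=np.c_[q[:,:2]-[.54,.15],np.ones(len(q))];print("plane",np.linalg.lstsq(A,q[:,2],rcond=None)[0])
E
```

```text
9.0667 [0.53885961 0.15118125 0.07004367] [-3.14014685e+00  1.75792514e-04  1.69545294e+00] [-0.19772301 -0.42689916 -4.65139751] 0.28872998185770654
plane [-0.0006687   0.00083417  0.04004019]
```

View pics/w6.png

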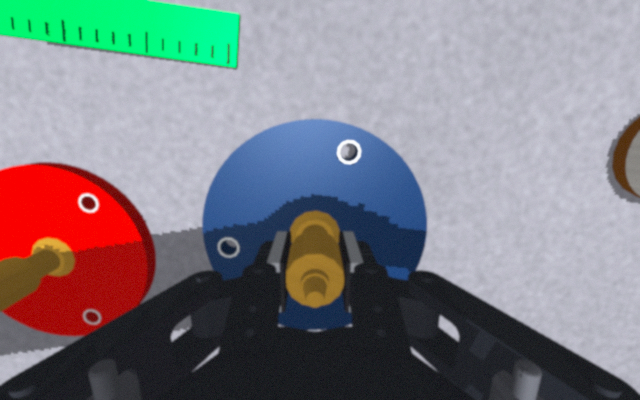

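Cap is held level, its top at z≈0.040, with holes visible at (349,152) and (229,246). Now its in-hand pose.

```bash
cat >> h.py <<'E'
def inhand(f,seeds,ztop,c0):
    from scipy.optimize import least_squares
    z=np.load(f);p,d,K,T=[z[k] for k in"pdKT"]
    hs=cv2.cvtColor(p,cv2.COLOR_RGB2HSV);W=world(d,K,T)
    m=(hs[...,0]>100)&(hs[...,0]<130)&(hs[...,1]>100)&(abs(W[...,2]-ztop)<.01)
    m=cv2.morphologyEx(m.astype(np.uint8),cv2.MORPH_OPEN,np.ones((3,3)))
    c,_=max(((c,cv2.contourArea(c)) for c in cv2.findContours(m,0,1)[0]),key=lambda x:x[1])
    Q=pix2plane(c[:,0],K,T,ztop)[:,:2]
    for th in(.006,.003,.002):
        r=np.hypot(*(Q-c0).T);k=abs(r-.0655)<th
        s=least_squares(lambda x:np.hypot(Q[k,0]-x[0],Q[k,1]-x[1])-x[2],[*c0,.0655]);c0=s.x[:2]
    print("disc",s.x,k.sum())
    g=[]
    for a,b in seeds:
        v,u=np.mgrid[:400,:640];mm=(np.hypot(u-a,v-b)<17)&(hs[...,1]<90)
        n,l,st,ce=cv2.connectedComponentsWithStats(mm.astype(np.uint8));i=1+st[1:,4].argmax()
        x,y,w,h=st[i][:4];g.append((x+(w-1)/2,y+(h-1)/2));print("ring",g[-1],w,h)
    P=pix2plane(g,K,T,ztop)[:,:2]
    e=P-c0;print("r",np.hypot(*e.T),"ang",np.degrees(np.arctan2(e[:,1],e[:,0])))
    if len(P)==2:print("hole baseline",np.hypot(*(P[0]-P[1])),(P[0]+P[1])/2)
    return c0,P
E
python3 - <<'E'
from h import *
c,P=inhand("w6.npz",[(349,152),(229,246)],.040,np.array([.539,.151]))
# centre from two holes: third vertex direction
mid=P.mean(0);ab=P[0]-P[1];n=np.array([-ab[1],ab[0]])/np.hypot(*ab);n*=-np.sign(n@(mid-c))
ch=mid+n*.026;e=P-ch;print("centre by holes",ch,np.degrees(np.arctan2(e[:,1],e[:,0])))
E
```

```text
disc [0.53722636 0.15043781 0.06497818] 425
ring (np.float64(348.5), np.float64(151.5)) 26 26
ring (np.float64(228.5), np.float64(247.0)) 24 23
r [0.05177932 0.05188275] ang [  75.8659752  -163.55078854]
hole baseline 0.09003663932295744 [0.51866876 0.16819802]
centre by holes [0.53741094 0.15017774] [  76.13324268 -163.88329055]
```

Call:
drive_tool:
  deltas:
    - [255,[0,0,-20],[0,0,0]]
    - [255,[-10,0,-30],[0,0,0]]
    - [255,[-20,-1,-30],[0,0,0]]
    - [255,[-32,-1,-20],[0,0,0]]
    - [255,[-32,-1,0],[0,0,0]]
    - [255,[-32,-1,0],[0,0,0]]
    - [255,[-32,-1,0],[0,0,0]]
    - [255,[-32,-1,0],[0,0,0]]

```text
t: 9.78
tcp_pos: [0.5565, -0.0393, 0.1699]
orientation: [-3.14, -0.0, 1.696]
wrist_force: [1.3, -0.1, -4.3]
finger_gap: 0.288
```

Call:
drive_tool:
  deltas:
    - [255,[-32,-1,0],[0,0,0]]
    - [255,[-32,-1,0],[0,0,0]]
    - [255,[-32,-1,0],[0,0,0]]
    - [255,[-32,-1,0],[0,0,0]]
    - [255,[-30,-1,0],[0,0,0]]
    - [255,[-25,-1,0],[0,0,0]]
    - [255,[-12,-1,0],[0,0,0]]
    - [255,[0,0,0],[0,0,6]]

```text
t: 10.45
tcp_pos: [0.5729, -0.2369, 0.1698]
orientation: [-3.14, 0.002, 1.584]
wrist_force: [0.1, 0.5, -5.4]
finger_gap: 0.285
```

Call:
drive_tool:
  deltas:
    - [255,[0,0,0],[0,0,6.6]]
    - [255,[0,0,0],[0,0,6.6]]
    - [255,[0,0,0],[0,0,6.6]]
    - [255,[0,0,0],[0,0,6.6]]
    - [255,[0,0,0],[0,0,6.6]]
    - [255,[0,0,0],[0,0,6.6]]
    - [255,[0,0,0],[0,0,6.5]]
    - [255,[0,0,0],[0,0,0]]

```text
t: 11.12
tcp_pos: [0.5743, -0.231, 0.1696]
orientation: [-3.14, 0.001, 0.784]
wrist_force: [0.6, -0.3, -5.1]
finger_gap: 0.284
```

Call:
drive_tool:
  deltas:
    - [255,[0,0,0],[0,0,0]]
    - [255,[0,0,0],[0,0,0]]
    - [255,[0,0,0],[0,0,0]]

```text
t: 11.37
tcp_pos: [0.5746, -0.2319, 0.1704]
orientation: [-3.141, -0.0, 0.788]
wrist_force: [-0.2, -0.3, -4.0]
finger_gap: 0.285
```

```bash
python3 - <<'E'
from h import *
for i in range(4):
    s=readout.sense();print(s["t"],s["tcp_pos"],s["orientation"],s["wrist_force"],s["torque"])
    if i==0:
        p,d,K,T=snap("wrist","w7.png");np.savez("w7.npz",p=p,d=d,K=K,T=T)
    elif i<3:
        n=["scene","top"][i-1];p,d,K,T=snap(n,n+"1.png");np.savez(n+"1.npz",p=p,d=d,K=K,T=T)
        c={"scene":(250,200),"top":(389,203)}[n];p=p[c[1]-60:c[1]+60,c[0]-60:c[0]+60]
        cv2.imwrite(f"pics/z1_{n}.png",cv2.resize(p[:,:,::-1],None,fx=4.5,fy=4.5,interpolation=cv2.INTER_CUBIC))
E
```

```text
11.3667 [ 0.57455494 -0.23191441  0.17044957] [-3.14104882e+00 -5.17038704e-05  7.88395878e-01] [-0.2249253  -0.27246727 -3.9829382 ] [-0.00194056 -0.00079723 -0.0144827 ]
11.4167 [ 0.57457915 -0.23204591  0.17055804] [-3.14120948e+00 -1.55288609e-04  7.87758835e-01] [-0.39214627  0.89313814 -3.70005888] [-0.01186466  0.01536487 -0.00122951]
11.4667 [ 0.57457623 -0.23219114  0.17064385] [-3.14137083e+00 -1.92625846e-04  7.87277930e-01] [-0.33060345 -0.03712222 -4.04986643] [-0.00949033 -0.04680925 -0.05437518]
11.5167 [ 0.57459618 -0.23227273  0.17072122] [-3.14150432e+00 -2.32296588e-04  7.86909972e-01] [-0.85833193  0.97314491 -4.27823808] [0.02681923 0.01444687 0.02935116]
```

View pics/w7.png

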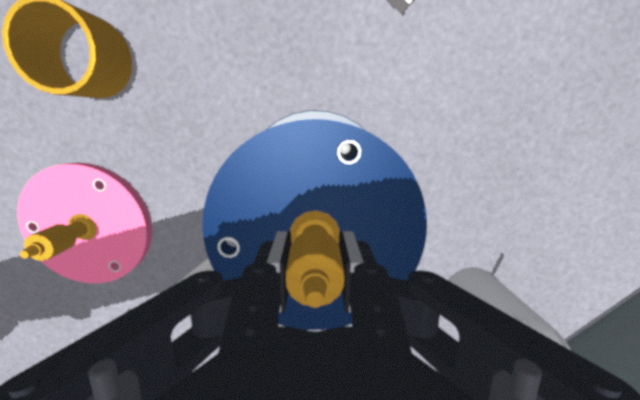

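View pics/z1_scene.png

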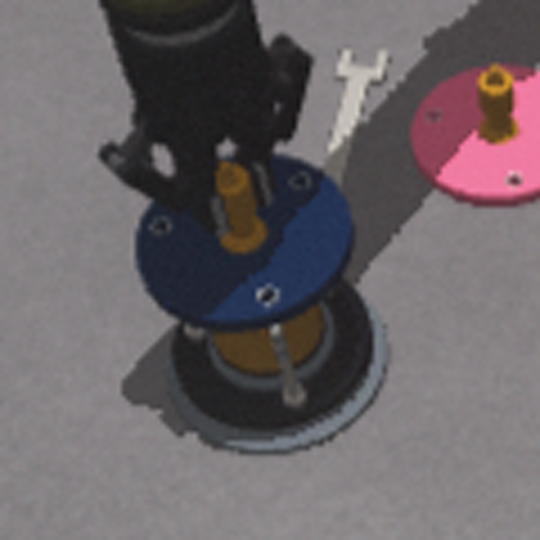

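```bash
python3 - <<'E'
from h import *
z=np.load("w7.npz");T=z["T"];K=z["K"];p=z["p"]
c,P=inhand("w7.npz",[(349,152),(229,246)],.1410,np.array([.573,-.232]))
mid=P.mean(0);ab=P[0]-P[1];n=np.array([-ab[1],ab[0]])/np.hypot(*ab);n*=-np.sign(n@(mid-c))
ch=mid+n*.026;e=P-ch;print("centre by holes",ch,np.degrees(np.arctan2(e[:,1],e[:,0])))
# predicted stud tip pixels
cc=np.array([.5724,-.2328])
for a in(23.8,143.8,-96.2):
    X=np.array([cc[0]+.052*np.cos(np.radians(a)),cc[1]+.052*np.sin(np.radians(a)),.110])
    x=T[:3,:3].T@(X-T[:3,3]);print("stud px",K[0,0]*x[0]/x[2]+K[0,2],K[1,1]*x[1]/x[2]+K[1,2])
cv2.imwrite("pics/w7z.png",np.hstack([cv2.resize(p[b-17:b+18,a-17:a+18,::-1],None,fx=11,fy=11) for a,b in((349,152),(229,246))]))
E
```

```text
disc [ 0.57243064 -0.23193399  0.06470309] 415
ring (np.float64(348.5), np.float64(151.5)) 26 26
ring (np.float64(228.5), np.float64(247.0)) 24 23
r [0.0515896  0.05158787] ang [ 23.80501485 144.48585356]
hole baseline 0.08965924030155699 [ 0.57503539 -0.20653876]
centre by holes [ 0.57238354 -0.23240317] [ 24.25858594 144.03337607]
stud px 344.3534246647733 146.69313073803767
stud px 241.0809744178709 228.45712117107578
stud px 359.9292464448673 271.0169724395456
```

View pics/w7z.png

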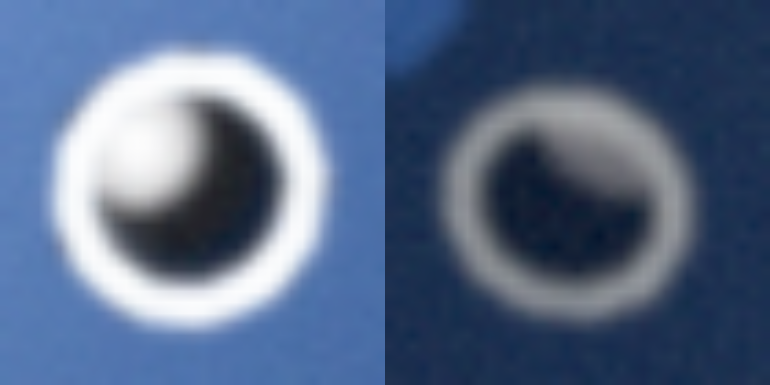

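Studs show through both visible holes, off-centre as the parallax predicts, and the pose agrees to about 0.5 mm and 0.3°. Next: down to 4 mm above the tips and check again.

Call:
drive_tool:
  deltas:
    - [255,[-0.3,0.3,5],[0,0,0.2]]
    - [255,[0,0,6],[0,0,0]]
    - [255,[0,0,4],[0,0,0]]
    - [255,[0,0,0],[0,0,0]]
    - [255,[0,0,0],[0,0,0]]
    - [255,[0,0,0],[0,0,0]]
    - [255,[0,0,0],[0,0,0]]

```text
t: 12.1
tcp_pos: [0.5748, -0.2328, 0.1559]
orientation: [3.141, -0.0, 0.783]
wrist_force: [0.3, -0.7, -3.9]
finger_gap: 0.286
```

```bash
cat > chk.py <<'E'
from h import *
import sys
tag=sys.argv[1]
s=readout.sense();print(s["t"],s["tcp_pos"],s["orientation"],s["wrist_force"],s["torque"],s["finger_gap"])
p,d,K,T=snap("wrist",tag+".png");np.savez(tag+".npz",p=p,d=d,K=K,T=T)
zt=s["tcp_pos"][2]-.0414+.012
c,P=inhand(tag+".npz",[(349,152),(229,246)],zt,s["tcp_pos"][:2]+[-.001,0])
mid=P.mean(0);ab=P[0]-P[1];n=np.array([-ab[1],ab[0]])/np.hypot(*ab);n*=-np.sign(n@(mid-c))
ch=mid+n*.026;e=P-ch;print("centre by holes",ch,np.degrees(np.arctan2(e[:,1],e[:,0])))
cc=np.array([.5724,-.2328])
for a in(23.8,143.8):
    X=np.array([cc[0]+.052*np.cos(np.radians(a)),cc[1]+.052*np.sin(np.radians(a)),.108])
    x=T[:3,:3].T@(X-T[:3,3]);print("stud px",K[0,0]*x[0]/x[2]+K[0,2],K[1,1]*x[1]/x[2]+K[1,2])
cv2.imwrite(f"pics/{tag}z.png",np.hstack([cv2.resize(p[b-17:b+18,a-17:a+18,::-1],None,fx=11,fy=11) for a,b in((349,152),(229,246))]))
E
python3 chk.py w8
```

```text
12.1 [ 0.57480036 -0.23282756  0.15594391] [ 3.14115033e+00 -2.42868019e-04  7.82637679e-01] [ 0.27936887 -0.72494131 -3.8996478 ] [-6.83245353e-06  9.00320226e-03 -2.90044401e-02] 0.285853295691815
disc [ 0.57267894 -0.23281174  0.06466958] 418
ring (np.float64(348.5), np.float64(151.5)) 26 26
ring (np.float64(228.5), np.float64(247.0)) 24 23
r [0.05159073 0.05150523] ang [ 23.42192561 144.1402388 ]
hole baseline 0.08960510625718703 [ 0.57547754 -0.20747214]
centre by holes [ 0.57267322 -0.23332046] [ 23.93574657 143.68049629]
stud px 344.49045020993015 147.65856803702226
stud px 235.24596783225172 235.09675473565477
```

View pics/w8z.png

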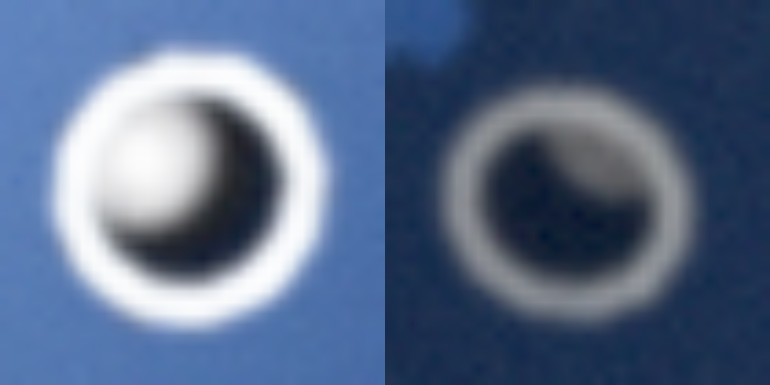

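```bash
python3 - <<'E'
from h import *
z=np.load("w8.npz");T=z["T"];K=z["K"]
def pr(X):
    x=T[:3,:3].T@(np.array(X)-T[:3,3]);return np.array([K[0,0]*x[0]/x[2]+K[0,2],K[1,1]*x[1]/x[2]+K[1,2]])
for uv in((348.5,151.5),(228.5,247)):
    P=pix2plane(uv,K,T,.1265)[0]
    for zz in(.1265,.1145,.110,.107,.104): print(zz,pr([P[0],P[1],zz]).round(1),"1mm dx,dy",(pr([P[0]+.001,P[1],zz])-pr([P[0],P[1],zz])).round(2),(pr([P[0],P[1]+.001,zz])-pr([P[0],P[1],zz])).round(2))
E
```

```text
0.1265 [348.5 151.5] 1mm dx,dy [ 1.33 -1.31] [-1.26 -1.3 ]
0.1145 [346.2 149.3] 1mm dx,dy [ 1.24 -1.22] [-1.18 -1.22]
0.11 [345.4 148.5] 1mm dx,dy [ 1.21 -1.2 ] [-1.15 -1.19]
0.107 [344.9 148. ] 1mm dx,dy [ 1.19 -1.18] [-1.14 -1.17]
0.104 [344.5 147.6] 1mm dx,dy [ 1.17 -1.16] [-1.12 -1.15]
0.1265 [228.5 247. ] 1mm dx,dy [ 1.1 -1.1] [-1.28 -1.1 ]
0.1145 [233.8 239.1] 1mm dx,dy [ 1.04 -1.04] [-1.2  -1.04]
0.11 [235.6 236.3] 1mm dx,dy [ 1.01 -1.02] [-1.17 -1.02]
0.107 [236.8 234.6] 1mm dx,dy [ 1.   -1.01] [-1.15 -1.  ]
0.104 [237.9 232.9] 1mm dx,dy [ 0.99 -1.  ] [-1.13 -0.99]
```

```bash
python3 - <<'E'
from h import *
rows=[]
for a,b in((349,152),(229,246)):
    r=[]
    for f in("w6","w7","w8"):
        p=np.load(f+".npz")["p"].astype(float)
        q=p[b-14:b+15,a-14:a+15,::-1];g=2.0 if a<300 else 1.0
        r.append(cv2.resize(np.clip(q*g,0,255).astype(np.uint8),None,fx=9,fy=9,interpolation=cv2.INTER_NEAREST))
    rows.append(np.hstack(r))
cv2.imwrite("pics/cmp.png",np.vstack(rows))
E
```

```text
(no output)
```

View pics/cmp.png

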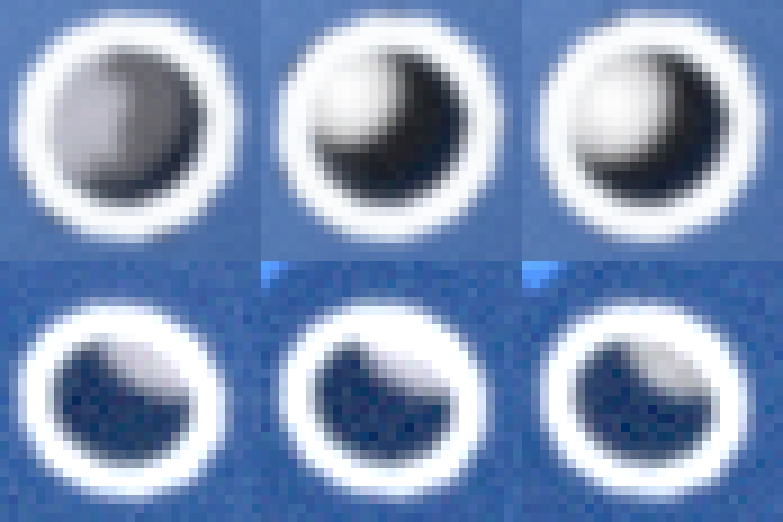

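The through-views are filled by the studs. Now descending in small steps and watching force.

Call:
drive_tool:
  deltas:
    - [255,[0,0,2],[0,0,0]]
    - [255,[0,0,1.5],[0,0,0]]
    - [255,[0,0,1],[0,0,0]]
    - [255,[0,0,0],[0,0,0]]
    - [255,[0,0,0],[0,0,0]]

```text
t: 12.57
tcp_pos: [0.5746, -0.2327, 0.1511]
orientation: [-3.141, 0.0, 0.783]
wrist_force: [-0.8, -0.2, -4.3]
finger_gap: 0.286
```

Call:
drive_tool:
  deltas:
    - [255,[0,0,1],[0,0,0]]
    - [255,[0,0,0.5],[0,0,0]]
    - [255,[0,0,0],[0,0,0]]

```text
t: 12.82
tcp_pos: [0.5746, -0.2327, 0.1496]
orientation: [-3.141, -0.0, 0.783]
wrist_force: [-0.0, 0.1, -5.4]
finger_gap: 0.289
```

Call:
drive_tool:
  deltas:
    - [255,[0,0,1],[0,0,0]]
    - [255,[0,0,0.5],[0,0,0]]
    - [255,[0,0,0],[0,0,0]]

```text
t: 13.07
tcp_pos: [0.5745, -0.2327, 0.148]
orientation: [-3.141, 0.0, 0.783]
wrist_force: [0.4, 0.0, -4.7]
finger_gap: 0.287
```

```bash
python3 chk.py w9
```

```text
13.0667 [ 0.57454587 -0.2326535   0.14804289] [-3.14137195e+00  2.92374744e-05  7.82615357e-01] [ 0.43089412  0.0066009  -4.70862319] [ 0.05634369 -0.00514702 -0.01686517] 0.2867111362775585
disc [ 0.57240286 -0.2326571   0.06470258] 412
ring (np.float64(348.5), np.float64(151.5)) 26 26
ring (np.float64(228.0), np.float64(247.0)) 23 23
r [0.05160553 0.05182618] ang [ 23.45167184 144.07525261]
hole baseline 0.08985464979698704 [ 0.5750901  -0.20718445]
centre by holes [ 0.5722342  -0.23302713] [ 23.75227831 143.63528088]
stud px 346.4013264562894 148.84907475975075
stud px 232.55625705865725 239.7451322966388
```

View pics/w9z.png

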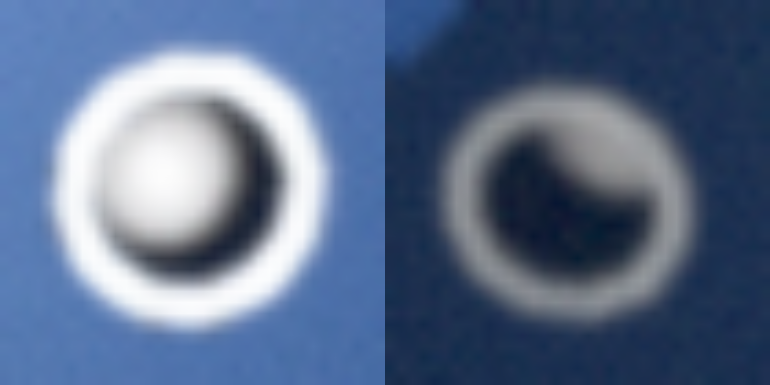

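Underside is at about 0.1066, already below the tips with no contact. I'll keep lowering in small steps.

Call:
drive_tool:
  deltas:
    - [255,[0,0,1],[0,0,0]]
    - [255,[0,0,0.5],[0,0,0]]
    - [255,[0,0,0],[0,0,0]]

```text
t: 13.37
tcp_pos: [0.5746, -0.2327, 0.1466]
orientation: [-3.141, 0.0, 0.783]
wrist_force: [-0.9, -0.2, -4.8]
finger_gap: 0.29
```

Call:
drive_tool:
  deltas:
    - [255,[0,0,1],[0,0,0]]
    - [255,[0,0,0.5],[0,0,0]]
    - [255,[0,0,0],[0,0,0]]

```text
t: 13.62
tcp_pos: [0.5745, -0.2327, 0.145]
orientation: [-3.141, 0.0, 0.783]
wrist_force: [-0.6, 0.5, -5.1]
finger_gap: 0.289
```

Call:
drive_tool:
  deltas:
    - [255,[0,0,1],[0,0,0]]
    - [255,[0,0,1],[0,0,0]]
    - [255,[0,0,0],[0,0,0]]

```text
t: 13.87
tcp_pos: [0.5745, -0.2326, 0.143]
orientation: [-3.141, 0.0, 0.783]
wrist_force: [0.1, 0.1, -4.2]
finger_gap: 0.29
```

```bash
python3 chk.py w10
```

```text
13.8667 [ 0.57450468 -0.23264585  0.14295956] [-3.14127911e+00  1.03958550e-04  7.82619495e-01] [ 0.11733243  0.11264235 -4.15141271] [-0.05107941  0.02118837 -0.01759284] 0.28990482230430153
disc [ 0.5723671  -0.23266312  0.06471112] 413
ring (np.float64(348.5), np.float64(151.5)) 26 26
ring (np.float64(228.0), np.float64(247.0)) 23 23
r [0.05160333 0.05184363] ang [ 23.4709722  144.07103096]
hole baseline 0.08985739186887674 [ 0.57504393 -0.20717627]
centre by holes [ 0.57218862 -0.23301901] [ 23.75282602 143.63734456]
stud px 347.406664640792 149.70540492079436
stud px 230.4108143430592 242.9807356529553
```

View pics/w10z.png

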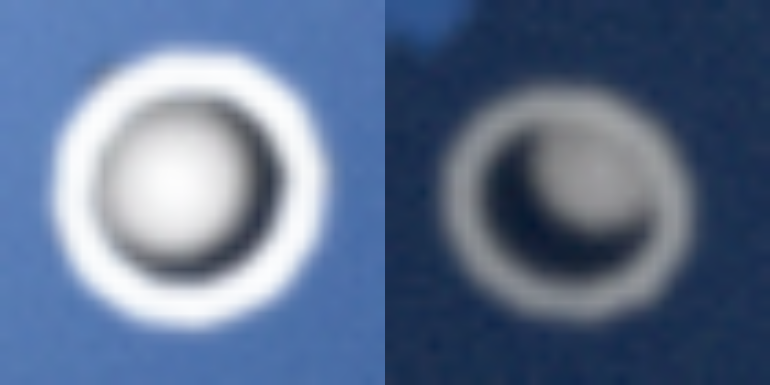

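Studs are inside the holes and there's no load. Continuing down to near the rim.

Call:
drive_tool:
  deltas:
    - [255,[0,0,1.5],[0,0,0]]
    - [255,[0,0,1.5],[0,0,0]]
    - [255,[0,0,0],[0,0,0]]

```text
t: 14.17
tcp_pos: [0.5744, -0.2326, 0.1398]
orientation: [-3.141, 0.0, 0.783]
wrist_force: [0.2, -0.8, -3.6]
finger_gap: 0.285
```

Call:
drive_tool:
  deltas:
    - [255,[0,0,1.5],[0,0,0]]
    - [255,[0,0,1.5],[0,0,0]]
    - [255,[0,0,0],[0,0,0]]

```text
t: 14.42
tcp_pos: [0.5744, -0.2326, 0.1368]
orientation: [-3.141, 0.0, 0.783]
wrist_force: [0.2, -0.8, -3.8]
finger_gap: 0.287
```

Call:
drive_tool:
  deltas:
    - [255,[0,0,1.5],[0,0,0]]
    - [255,[0,0,1.5],[0,0,0]]
    - [255,[0,0,0],[0,0,0]]
    - [255,[0,0,0],[0,0,0]]

```text
t: 14.75
tcp_pos: [0.5746, -0.2326, 0.1341]
orientation: [-3.141, 0.0, 0.783]
wrist_force: [-0.0, -0.0, -3.9]
finger_gap: 0.285
```

```bash
python3 chk.py w11
```

```text
14.75 [ 0.57455686 -0.23264295  0.13405786] [-3.14136396e+00  7.16911874e-05  7.82646729e-01] [-0.03882442 -0.02274038 -3.88440239] [-0.00119145  0.01375032 -0.04102903] 0.2853496666430998
disc [ 0.57240944 -0.23265049  0.06468749] 415
ring (np.float64(348.5), np.float64(151.5)) 26 26
ring (np.float64(228.5), np.float64(247.0)) 24 23
r [0.05160993 0.05153266] ang [ 23.45554713 144.12573675]
hole baseline 0.08962420014959831 [ 0.57520354 -0.20727986]
centre by holes [ 0.57240236 -0.23312852] [ 23.93741406 143.69276258]
stud px 349.11742552629687 151.49391379683863
stud px 226.1880028264274 249.2332116569773
```

View pics/w11z.png

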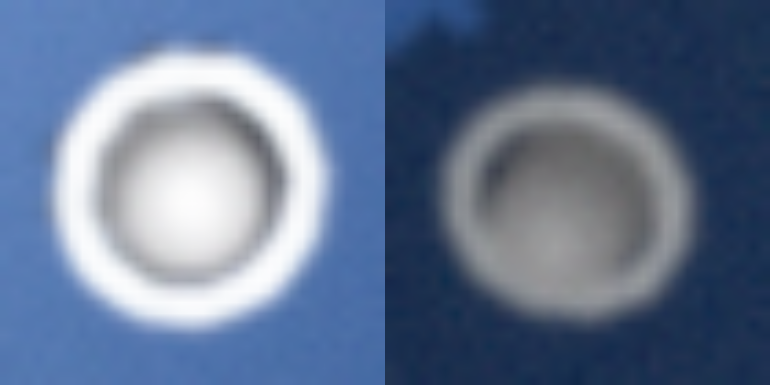

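Call:
drive_tool:
  deltas:
    - [255,[0,0,1.5],[0,0,0]]
    - [255,[0,0,1.5],[0,0,0]]
    - [255,[0,0,0],[0,0,0]]

```text
t: 15.05
tcp_pos: [0.5744, -0.2326, 0.1308]
orientation: [-3.141, 0.0, 0.783]
wrist_force: [0.4, 0.1, -4.4]
finger_gap: 0.288
```

Call:
drive_tool:
  deltas:
    - [255,[0,0,1],[0,0,0]]
    - [255,[0,0,0.5],[0,0,0]]
    - [255,[0,0,0],[0,0,0]]

```text
t: 15.3
tcp_pos: [0.5746, -0.2327, 0.1295]
orientation: [-3.141, 0.0, 0.783]
wrist_force: [0.1, 0.1, -5.3]
finger_gap: 0.287
```

Call:
drive_tool:
  deltas:
    - [255,[0,0,0.5],[0,0,0]]
    - [255,[0,0,0.5],[0,0,0]]
    - [255,[0,0,0],[0,0,0]]

```text
t: 15.55
tcp_pos: [0.5746, -0.2327, 0.1286]
orientation: [-3.141, -0.0, 0.783]
wrist_force: [0.0, -1.0, -4.3]
finger_gap: 0.286
```

Call:
drive_tool:
  deltas:
    - [255,[0,0,0.5],[0,0,0]]
    - [255,[0,0,0.5],[0,0,0]]
    - [255,[0,0,0],[0,0,0]]

```text
t: 15.8
tcp_pos: [0.5746, -0.2327, 0.1276]
orientation: [-3.141, -0.0, 0.783]
wrist_force: [1.0, -0.1, -4.7]
finger_gap: 0.282
```

Call:
drive_tool:
  deltas:
    - [255,[0,0,0.5],[0,0,0]]
    - [255,[0,0,0.5],[0,0,0]]
    - [255,[0,0,0],[0,0,0]]

```text
t: 16.05
tcp_pos: [0.5747, -0.2327, 0.1275]
orientation: [-3.141, -0.001, 0.783]
wrist_force: [-2.2, 2.0, 2.5]
finger_gap: 0.286
```

Call:
drive_tool:
  deltas:
    - [255,[0,0,0.5],[0,0,0]]
    - [255,[0,0,0.5],[0,0,0]]
    - [255,[0,0,0],[0,0,0]]

```text
t: 16.3
tcp_pos: [0.5747, -0.2327, 0.1273]
orientation: [-3.141, -0.001, 0.783]
wrist_force: [-4.5, 2.7, 7.7]
finger_gap: 0.29
```

Call:
drive_tool:
  deltas:
    - [255,[0,0,0.5],[0,0,0]]
    - [255,[0,0,0],[0,0,0]]
    - [255,[0,0,0],[0,0,0]]

```text
t: 16.55
tcp_pos: [0.5747, -0.2327, 0.1269]
orientation: [-3.141, -0.001, 0.783]
wrist_force: [-5.2, 2.0, 8.1]
finger_gap: 0.283
```

Call:
drive_tool:
  deltas:
    - [255,[0,0,0.5],[0,0,0]]
    - [255,[0,0,0],[0,0,0]]
    - [255,[0,0,0],[0,0,0]]

```text
t: 16.8
tcp_pos: [0.5747, -0.2327, 0.1264]
orientation: [-3.141, -0.001, 0.783]
wrist_force: [-5.3, 2.3, 8.0]
finger_gap: 0.286
```

```bash
python3 chk.py w12; python3 - <<'E'
from h import *
z=np.load("w12.npz");p,d,K,T=[z[k] for k in"pdKT"]
W=world(d,K,T);hs=cv2.cvtColor(p,cv2.COLOR_RGB2HSV)
m=(hs[...,0]>100)&(hs[...,0]<130)&(hs[...,1]>100)&(np.hypot(W[...,0]-.5724,W[...,1]+.2328)<.062)&(abs(W[...,2]-.098)<.01)
q=W[m];A=np.c_[q[:,:2]-[.5724,-.2328],np.ones(len(q))];print("plane",np.linalg.lstsq(A,q[:,2],rcond=None)[0])
E
```

```text
16.8 [ 0.57471127 -0.23269684  0.12644725] [-3.14141889e+00 -1.18481612e-03  7.82539339e-01] [-5.26117701  2.25273831  8.02009821] [ 0.55658738  1.10464653 -0.08970138] 0.28555762109976596
disc [ 0.57248969 -0.23279773  0.064751  ] 414
ring (np.float64(348.5), np.float64(151.5)) 26 26
ring (np.float64(228.0), np.float64(249.0)) 25 27
r [0.05174618 0.05212095] ang [ 23.51476545 145.2710708 ]
hole baseline 0.0907371282320486 [ 0.57479624 -0.20762823]
centre by holes [ 0.57220387 -0.23349867] [ 24.09408138 144.46141413]
stud px 350.4767759389622 153.2839548038955
stud px 222.02961565775792 255.20884457213123
plane [0.00010418 0.00155917 0.09644442]
```

View pics/w12z.png

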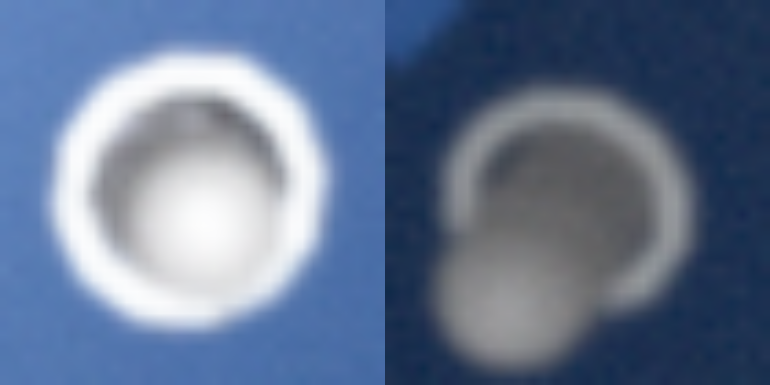

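The core is sliding at about 12 N net. Continuing in 0.5 mm steps until it stops.

Call:
drive_tool:
  deltas:
    - [255,[0,0,0.5],[0,0,0]]
    - [255,[0,0,0],[0,0,0]]
    - [255,[0,0,0.5],[0,0,0]]
    - [255,[0,0,0],[0,0,0]]

```text
t: 17.18
tcp_pos: [0.5747, -0.2327, 0.1255]
orientation: [-3.141, -0.001, 0.783]
wrist_force: [-4.4, 3.4, 8.1]
finger_gap: 0.284
```

Call:
drive_tool:
  deltas:
    - [255,[0,0,0.5],[0,0,0]]
    - [255,[0,0,0],[0,0,0]]
    - [255,[0,0,0.5],[0,0,0]]
    - [255,[0,0,0],[0,0,0]]

```text
t: 17.52
tcp_pos: [0.5747, -0.2327, 0.1244]
orientation: [-3.141, -0.001, 0.783]
wrist_force: [-5.9, 3.3, 9.2]
finger_gap: 0.282
```

Call:
drive_tool:
  deltas:
    - [255,[0,0,0.5],[0,0,0]]
    - [255,[0,0,0],[0,0,0]]
    - [255,[0,0,0],[0,0,0]]

```text
t: 17.77
tcp_pos: [0.5747, -0.2327, 0.1239]
orientation: [-3.141, -0.001, 0.783]
wrist_force: [-6.5, 3.1, 9.1]
finger_gap: 0.286
```

Call:
drive_tool:
  deltas:
    - [255,[0,0,0.5],[0,0,0]]
    - [255,[0,0,0],[0,0,0]]
    - [255,[0,0,0],[0,0,0]]

```text
t: 18.02
tcp_pos: [0.5747, -0.2327, 0.1234]
orientation: [-3.141, -0.001, 0.782]
wrist_force: [-4.9, 2.9, 8.0]
finger_gap: 0.288
```

Call:
drive_tool:
  deltas:
    - [255,[0,0,0.5],[0,0,0]]
    - [255,[0,0,0],[0,0,0]]
    - [255,[0,0,0],[0,0,0]]

```text
t: 18.27
tcp_pos: [0.5747, -0.2327, 0.1234]
orientation: [-3.141, -0.001, 0.783]
wrist_force: [-5.3, 2.6, 11.7]
finger_gap: 0.291
```

Call:
drive_tool:
  deltas:
    - [255,[0,0,0.5],[0,0,0]]
    - [255,[0,0,0],[0,0,0]]
    - [255,[0,0,0],[0,0,0]]

```text
t: 18.52
tcp_pos: [0.5747, -0.2327, 0.1233]
orientation: [-3.141, -0.002, 0.783]
wrist_force: [-8.2, 4.6, 13.7]
finger_gap: 0.289
```

Hard stop: height stays at 0.1233 while force climbs. Now unload, open partway (tips stay clear of the studs) and back off.

Call:
drive_tool:
  deltas:
    - [255,[0,0,-1.5],[0,0,0]]
    - [255,[0,0,0],[0,0,0]]
    - [255,[0,0,0],[0,0,0]]

```text
t: 18.77
tcp_pos: [0.5749, -0.2328, 0.1234]
orientation: [3.141, -0.001, 0.783]
wrist_force: [-3.9, 1.6, 7.4]
finger_gap: 0.285
```

Call:
drive_tool:
  deltas:
    - [130,[0,0,0],[0,0,0]]
    - [130,[0,0,0],[0,0,0]]
    - [130,[0,0,0],[0,0,0]]
    - [130,[0,0,0],[0,0,0]]
    - [130,[0,0,0],[0,0,0]]
    - [130,[0,0,0],[0,0,0]]

```text
t: 19.27
tcp_pos: [0.5747, -0.2328, 0.1221]
orientation: [3.141, 0.0, 0.783]
wrist_force: [0.2, 0.7, -0.4]
finger_gap: 0.492
```

```bash
python3 - <<'E'
from h import *
s=readout.sense();print(s["t"],s["tcp_pos"],s["orientation"],s["wrist_force"],s["finger_gap"])
p,d,K,T=snap("wrist","w13.png")
E
```

```text
19.2667 [ 0.57471025 -0.23275471  0.12208621] [3.14141705e+00 4.70470715e-06 7.82614571e-01] [ 0.17912466  0.70441034 -0.36955011] 0.49245546595323303
```

View pics/w13.png

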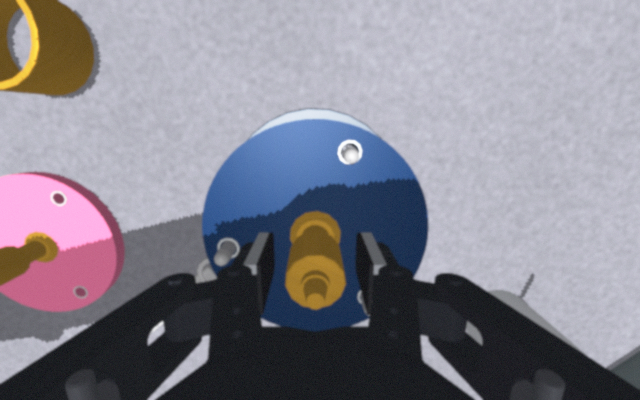

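Jaws are clear of the collar on both sides. Rising straight up.

Call:
drive_tool:
  deltas:
    - [130,[0,0,-10],[0,0,0]]
    - [130,[0,0,-20],[0,0,0]]
    - [130,[0,0,-30],[0,0,0]]
    - [130,[0,0,-35],[0,0,0]]
    - [130,[0,0,-35],[0,0,0]]
    - [130,[0,0,0],[0,0,0]]
    - [130,[0,0,0],[0,0,0]]
    - [130,[0,0,0],[0,0,0]]

```text
t: 19.98
tcp_pos: [0.5745, -0.2326, 0.2523]
orientation: [-3.142, -0.0, 0.783]
wrist_force: [-0.4, 0.4, -0.2]
finger_gap: 0.486
```

```bash
python3 - <<'E'
from h import *
s=readout.sense();print(s["t"],s["tcp_pos"],s["wrist_force"])
p,d,K,T=snap("wrist","w14.png");np.savez("w14.npz",p=p,d=d,K=K,T=T)
W=world(d,K,T);hs=cv2.cvtColor(p,cv2.COLOR_RGB2HSV)
c0=np.array([.5724,-.2328])
m=(hs[...,0]>100)&(hs[...,0]<130)&(hs[...,1]>100)&(np.hypot(W[...,0]-c0[0],W[...,1]-c0[1])<.075)&(abs(W[...,2]-.094)<.01)
q=W[m];A=np.c_[q[:,:2]-c0,np.ones(len(q))];print("plane",np.linalg.lstsq(A,q[:,2],rcond=None)[0])
c,_=max(((c,cv2.contourArea(c)) for c in cv2.findContours(m.astype(np.uint8),0,1)[0]),key=lambda x:x[1])
print(cv2.minEnclosingCircle(pix2plane(c[:,0],K,T,.094)[:,:2].astype(np.float32)))
for n in("scene","top"):
    p,d,K,T=snap(n,n+"2.png");W=world(d,K,T);hs=cv2.cvtColor(p,cv2.COLOR_RGB2HSV)
    m=(hs[...,0]>100)&(hs[...,0]<130)&(hs[...,1]>80)&(np.hypot(W[...,0]-c0[0],W[...,1]-c0[1])<.065)&(abs(W[...,2]-.094)<.012)
    q=W[m];print(n,len(q),np.median(q[:,2]))
E
```

```text
19.9833 [ 0.57449361 -0.23261283  0.25232161] [-0.3510532   0.41920114 -0.24919022]
plane [0.00203944 0.00041529 0.09339532]
((0.5727861523628235, -0.23286789655685425), 0.06536677479743958)
scene 886 0.09550076027526805
top 543 0.09355012474639346
```

View pics/w14.png

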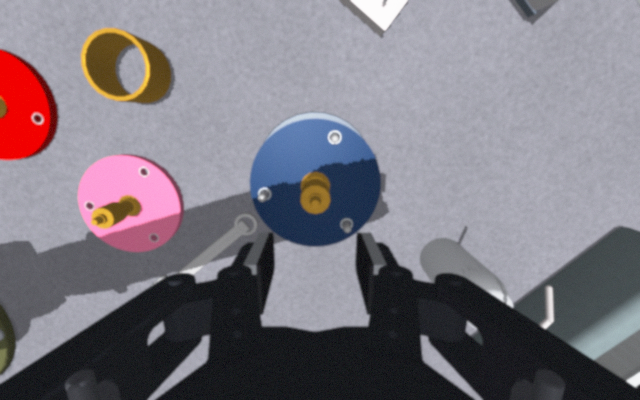

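View pics/scene2.png

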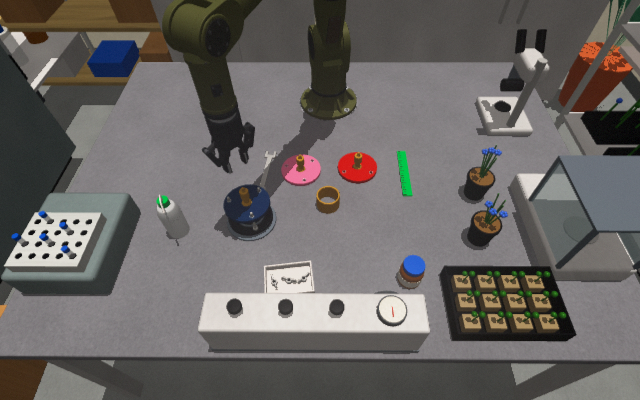

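Cap sits on the cell at scene (248,207), with all three studs through the holes, and nothing else has moved. Top face is at 93–94 mm (94 expected), level and centred. Handing in.

```bash
python3 -c "
from station import arm;print(arm.sign_off())"
```

```text
the job is handed in; nothing more can be done
None
```

The blue cap is on the pressure cell and pressed down to its hard stop. I let go of it, moved the gripper clear, and handed the job in at about 20 s of the 64 s allowed.

- **Fitting:** I picked the cap up by its collar and turned it about 52° to match the studs. I checked the alignment through the holes, then lowered it in small steps. Nothing touched until the cap met the brass cylinder's rim.
- **Pressing:** The cylinder slid down at about 12–13 N. The height then stayed the same while the force rose, with about 18 N pressing down at most. There was also a sideways load of up to about 9 N during the press, so the total stayed well under 50 N.
- **Final checks:**
  - **Height:** the wrist, top and scene cameras put the cap's top face at about 93.4, 93.6 and 95.5 mm (expected 94). The scene camera also reads the bench about 2.5 mm high. The tool height at the stop agrees with 82 mm.
  - **Tilt and centring:** tilt is about 0.002 rad, and the cap is within about 0.5 mm of centre.
  - **Contact and bench:** after release the wrist force was near zero. In the last scene picture, all the other items looked to be where they started.

No check failed. The sign-off call gives no verdict, so I can't confirm the official result.

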